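Load a turnover drill jig and turn it over for drilling

ROBOT

A 6-joint arm with a two-finger parallel gripper is mounted at the origin on the work surface. World frame = base frame: x ahead of the robot, y to its left, z up, the work surface at z = 0. Lengths are in mm, angles in rad, forces in N, time in s.
With the tool pointing down it reaches from about 400 to 825 mm from the base axis. Payload 7 kg.
Tool frame: the origin (TCP) lies at the very end of the fingers, on their centre line; the grasp point (between the pads) lies 19 mm behind it; z points along the fingers, y is the direction in which the jaws open and shut (so a half turn about z gives the same grasp; the last joint's range is limited). The gripper opens to 88 mm and grips with 3 to 60 N. Pads are 19 mm wide; open, the fingers measure 130 mm over their backs; the gripper's body (78 mm by 193 mm) begins 47 mm behind the grasp point.
Start: joints at [1.622, 0.359, 0.012, 0, -1.224, -0.288], TCP at [158.361, 656.138, 226.561] pointing down, gripper open.
Joint ranges: [-3.07, 3.07], [-1.43, 2.12], [-1.02, 1.25], [-3.03, 1.67], [-3.05, -0], [-3.03, 3.03]. Speed limits (rad/s): [2.39, 2.39, 3.01, 3.14, 3.14, 3.14].

INTERFACE

Orientations are given as a unit quaternion [x, y, z, w].
In Python, from plant import bot gives the robot as it stands. Calls block until the motion is done:
- bot.move_ptp(position, orientation): joint-space move of the TCP to a pose.
- bot.line_to(position, velocity=150, ori=None): straight line of the TCP; ori=None keeps the orientation; velocity is the mean speed in mm/s.
- bot.move_joints(angles): joint-space move.
- bot.move_gripper(opening, force=None): finger opening in mm; force is the grip in N (None keeps the last); returns when the fingers have stopped.
- bot.pause(seconds).
- bot.solve_ik(position, orientation): joint angles nearest the present ones, or None.
- bot.read_state(): the state.
- bot.camera(name): name is "side" or "top"; returns the picture (384x512x3 uint8, red, green, blue); there is no depth.
- bot.get_calibration(name): a dict with "fx", "fy", "cx", "cy" (pixels), "view" (4x4, takes a point from world to camera coordinates). Camera axes: x right, y up, looking along -z (the intrinsics and any distortion apply to the point x, -y, -z); pixel columns grow to the right and rows downward; lengths in mm; the calibration is good to about 2 mm. A picture is of the moment at which its call begins. get_calibration takes no time and is no camera call.
A pose or a line that the arm cannot do raises bot.Unreachable and nothing moves.
- bot.close_job(): hands the job in, once; it reports no verdict.
The state is a dict: "t": time; "joint_pos": joint angles; "qvel": joint speeds; "tau": joint torques, N m; "tcp_pos": TCP position; "eef_rot": TCP orientation; "contact_force": force on the tool from outside, world axes, zero at the start; "moment": the same for the moment, N m; "width": finger opening in mm.
Only numpy, scipy, OpenCV 4.12 (cv2) and the standard library are available. Lean on these libraries where they do the work, as an engineer would, in place of code of your own. Each camera call takes 0.05 s, during which the arm holds its last target.

TASK

Load the blue-faced steel blank into the open drill jig, lying flat and pushed home against its three locating pins, then shut the leaf until its catch snaps. Turn the loaded jig right over, carrying it round rather than letting it topple, and leave it standing on the leaf's feet on the bench with the drill bushes facing up, the leaf still caught and the blank still against the pins. Leave the hammer, snips and square where they are.

Things in the scene. Friction and masses are not known exactly. Their poses are not given: they have to be found in the camera images.
- jig: Loose drill jig: dark body, bright hinged leaf; 0.47 kg empty (varies); shut 133 long, 58 wide, 48 thick. Origin: mid width, on the plane of the body's four feet (on the bench at the start); x from hinge to catch, y across, z up out of the nest. Body plate, mm: x -42 to 58, y -29 to 29, z 8 to 22; its bare side faces, 58 apart, are where to grip the jig. Drill bushes on its underside.
- nest (a point): Where the centre of the blank's underside lies when home: (6, 0, 22) mm in the jig's frame, on the plate; axes as the jig's. Locating pins, 6 in diameter, stand 6 above the plate; in mm from this point: one at x -43, y 0 stops the blank's end, two at x -28 and x 28, y 23 stop its long side. The other two sides are open, with no pins.
- hinge_end (a point): Middle of the flat end face of the hinge block, at (-56, 0, 24) mm in the jig's frame; axes as the jig's. The block is x -56 to -42, y -29 to 29, z 2 to 46 mm in the jig's frame. The face is square to the plate, 58 wide and 44 high: the jig stands steadily on end on it. The leaf's hinge axis runs along y at x -49, z 34.5 mm.
- catch_tab (a point): Red tab of the spring catch, at (71, 0, 39.5) mm in the jig's frame; axes as the jig's. The catch and its lugs take x 57 to 77, y -16 to 16, z 9 to 43 mm. Its brass roller (7 in diameter, at x 60.5, z 39.5) lies over the free edge of the shut leaf; it needs no handling, the leaf snaps past it.
- leaf (a joint): Leaf angle, rad: 0 shut, 1.57 upright, 2.0 open stop. Starts at 1.65 to 1.95, leaning back over the hinge end; friction holds it there and anywhere above about 1. Below that it sinks slowly by its weight until the free edge rests on the catch at about 0.1. Pressed there with about 8 N it snaps shut; the catch then holds with about 7 N and a sprung pad under the leaf presses the blank with about 3 N.
- leaf_edge (a point): On the leaf's outer face, mid width, near the free edge, 97.5 mm from the hinge axis: the flat bar (15 x 50 mm) to push and press on. Leaf axes: x from hinge to free edge, y along the hinge, z out of the outer face. Leaf 7 thick, 50 wide; shut, it covers z 31 to 38 mm of the jig. Four feet, 10 high, 10 in diameter, stand on this face, 21 either side of the middle, 20 and 78 from the axis.
- blank: Loose flat steel bar 80 x 40 x 8 mm, about 0.19 kg (varies), marking blue on both faces, lying flat on the bench at the start. Origin: centre of its underside; x along its length, y across it, z up. It is alike both ways round and either way up.
- hammer: Bystander: hammer 260 mm long, lying on the bench; origin at its middle, on the bench.
- snips: Bystander: tin snips with green handles, 225 mm long, lying on the bench; origin near the middle, on the bench.
- square: Bystander: engineer's square, 150 x 110 mm, 18 high, lying on the bench; origin near the middle, on the bench.
Not all that is in view belongs to the job. Of the things shaped like the blank, the steel one is meant. Leave any orange look-alike of the jig alone.

How it is judged (in metres and radians):
On the way, in this order (a step that is already met when the one before it is completed fails the run):
1. the blank lies flat in the open jig, home against all three pins (value of joint leaf above 1 rad and angle between jig's own z axis and vertical below 0.1 rad and x of blank in the frame of nest between -0.002 and 0.002 m and y of blank in the frame of nest between -0.002 and 0.002 m and angle between the x axis of blank and the x axis of jig, either way round below 0.05 rad and angle between the z axis of blank and the z axis of jig, either way round below 0.05 rad and z of blank in the frame of nest between -0.002 and 0.003 m), for 0.2 s.
2. the leaf is shut and caught over the blank (value of joint leaf below 0.02 rad and angle between jig's own z axis and vertical below 0.1 rad and distance between blank and nest below 0.005 m), for 0.2 s.
At the end, for the whole second after the job is handed in: The jig stands upside down on the leaf's four feet on the bench (within 3.5 degrees, origin 45 to 52 mm up), released and at rest; the leaf is caught (under 0.02 rad); the blank is within 2.5 mm of home against the pins both ways and 3.4 degrees of square (angle between jig's own z axis and vertical above 3.08 rad and height (world z) of jig between 0.045 and 0.052 m and value of joint leaf below 0.02 rad and x of blank in the frame of nest between -0.0025 and 0.0025 m and y of blank in the frame of nest between -0.0025 and 0.0025 m and angle between the x axis of blank and the x axis of jig, either way round below 0.06 rad and linear speed of jig below 0.02 m/s and angular speed of jig below 0.1 rad/s); the robot touches nothing.
It fails at once if the jig topples or is thrown over (turns faster than 5 rad/s while leaning more than 20 degrees) (angular speed of jig above 5 rad/s and angle between jig's own z axis and vertical between 0.35 and 2.8 rad).
It fails at once if the hammer is disturbed (20 mm) (distance of hammer from where it was at the start of the episode above 0.02 m).
It fails at once if the snips are disturbed (20 mm) (distance of snips from where it was at the start of the episode above 0.02 m).
It fails at once if the square is disturbed (20 mm) (distance of square from where it was at the start of the episode above 0.02 m).
It also fails if it takes over 72 s, if anything falls off the work surface, if the arm or the gripper's body presses on something with over 40 N, if the wrist force passes 120 N, or if a joint passes its speed limit or range.

## Working session

There is one attempt and no reset: what is moved stays moved. The work goes in short steps, each a Python script; the robot and the scene stay as the last script left them, time stands still between calls to the robot, and variables do not carry over. Pictures are saved under pics/ and viewed, and the job is handed in when it is done.

```bash
ls; mkdir -p pics; python3 - <<'E'
from plant import bot
import cv2
s=bot.read_state()
print(s['t'],s['tcp_pos'],s['eef_rot'],s['width'])
for n in("top","side"):
    im=bot.camera(n); cv2.imwrite(f"pics/{n}0.png",im[:,:,::-1]); c=bot.get_calibration(n); print(n,c)
E
```

```text
pics
0.0 [158.23664414 655.70387914 225.61237802] [ 9.92994500e-01 -1.18157688e-01 -1.58335478e-05  8.26167313e-04] 87.30483873845066
top {'fx': 421.9892654803633, 'fy': 421.9892654803633, 'cx': 255.73988156520494, 'cy': 188.8096037228396, 'view': array([[-1.20131656e-03, -9.99663844e-01,  2.58989384e-02,
        -2.42432657e+01],
       [ 9.93206706e-01,  1.82077575e-03,  1.16349145e-01,
        -5.65109956e+02],
       [-1.16357190e-01,  2.58627714e-02,  9.92870647e-01,
        -1.24777725e+03],
       [ 0.00000000e+00,  0.00000000e+00,  0.00000000e+00,
         1.00000000e+00]])}
side {'fx': 365.71794476852705, 'fy': 365.71794476852705, 'cx': 247.48289131245457, 'cy': 186.10307251283254, 'view': array([[-7.90929349e-01, -6.11822203e-01,  1.02155096e-02,
         4.37254169e+02],
       [ 3.05484784e-01, -3.80338221e-01,  8.72938649e-01,
        -2.47517781e+02],
       [-5.30197898e-01,  6.93553480e-01,  4.87723035e-01,
        -6.38897398e+02],
       [ 0.00000000e+00,  0.00000000e+00,  0.00000000e+00,
         1.00000000e+00]])}
```

View pics/top0.png

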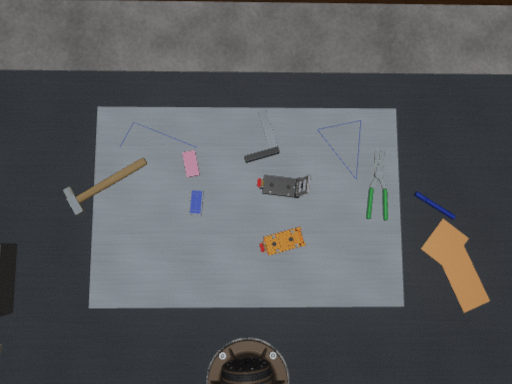

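View pics/side0.png

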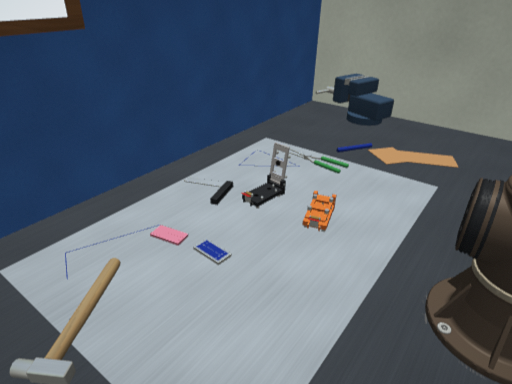

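Candidates for the blank are the blue bar with steel rim at top (197,202) and the pink bar at (191,163). For the jig they are the dark one with bright leaf at (282,187) and the orange one at (284,241). I choose the blue bar and the dark jig, and check both in a close crop.

```bash
python3 - <<'E'
import cv2,numpy as np
t=cv2.imread("pics/top0.png"); s=cv2.imread("pics/side0.png")
a=cv2.resize(t[145:225,165:225],None,fx=5,fy=5,interpolation=cv2.INTER_CUBIC)
b=cv2.resize(t[160:240,245:325],None,fx=5,fy=5,interpolation=cv2.INTER_CUBIC)
cv2.imwrite("pics/crop0.png",np.hstack([a,b]))
a=cv2.resize(s[215:275,140:240],None,fx=4,fy=4,interpolation=cv2.INTER_CUBIC)
b=cv2.resize(s[140:215,235:305],None,fx=5,fy=5,interpolation=cv2.INTER_CUBIC)
a=cv2.copyMakeBorder(a,0,375-240,0,0,cv2.BORDER_CONSTANT)
cv2.imwrite("pics/crop1.png",np.hstack([a,b]))
E
```

```text
(no output)
```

View pics/crop0.png

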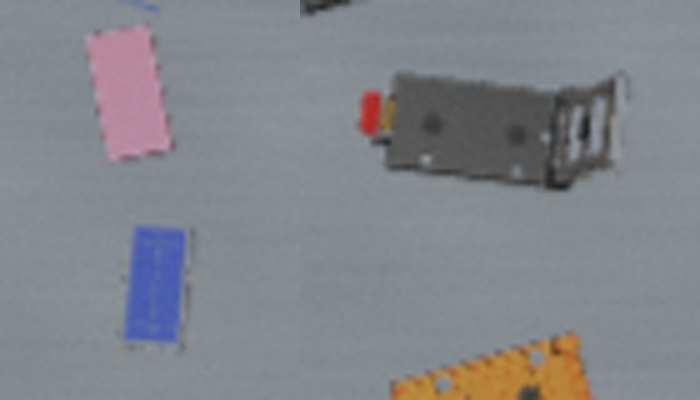

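View pics/crop1.png

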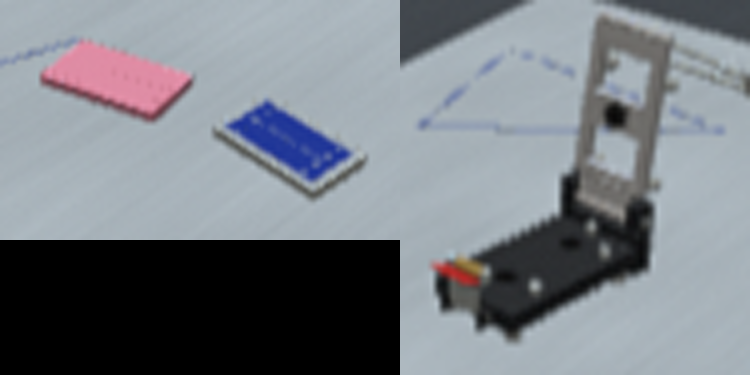

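The crops confirm it: the steel-rimmed blue bar is the blank and the pink one is a decoy. The jig has two pins on its lower (robot) side and its catch to the left, so jig x ≈ world +y. Next I fit the poses.

```bash
cat > h.py <<'E'
import numpy as np,cv2
from scipy.spatial.transform import Rotation as R
from scipy.optimize import least_squares
from plant import bot
def proj(n,P):
    c=bot.get_calibration(n);P=np.atleast_2d(P).astype(float)
    p=P@c['view'][:3,:3].T+c['view'][:3,3]
    return np.c_[c['cx']+c['fx']*p[:,0]/-p[:,2], c['cy']-c['fy']*p[:,1]/-p[:,2]]
def unproj(n,uv,z):
    c=bot.get_calibration(n);V=c['view'];o=-V[:3,:3].T@V[:3,3]
    d=V[:3,:3].T@np.array([(uv[0]-c['cx'])/c['fx'],-(uv[1]-c['cy'])/c['fy'],-1])
    return o+d*(z-o[2])/d[2]
def T(p,x,y,th):
    c,s=np.cos(th),np.sin(th);p=np.atleast_2d(p).astype(float)
    return np.c_[x+c*p[:,0]-s*p[:,1],y+s*p[:,0]+c*p[:,1],p[:,2]]
E
python3 - <<'E'
from h import *
t=cv2.imread("pics/top0.png"); s=cv2.imread("pics/side0.png")
# blank blue mask top
hsv=cv2.cvtColor(t,cv2.COLOR_BGR2HSV)
m=cv2.inRange(hsv,(105,120,90),(130,255,255)); m[:185]=0;m[225:]=0;m[:,:180]=0;m[:,215:]=0
ys,xs=np.nonzero(m); print(len(xs),xs.mean(),ys.mean())
P=np.array([unproj("top",(a,b),8)[:2] for a,b in zip(xs,ys)])
c=P.mean(0);w,v=np.linalg.eigh(np.cov((P-c).T));print("blank top",c,np.degrees(np.arctan2(v[1,1],v[0,1])),np.sqrt(12*w))
hsv=cv2.cvtColor(s,cv2.COLOR_BGR2HSV)
m=cv2.inRange(hsv,(105,120,60),(130,255,255)); m[:235]=0;m[270:]=0;m[:,:185]=0;m[:,240:]=0
ys,xs=np.nonzero(m)
P=np.array([unproj("side",(a,b),8)[:2] for a,b in zip(xs,ys)])
c=P.mean(0);w,v=np.linalg.eigh(np.cov((P-c).T));print("blank side",c,np.degrees(np.arctan2(v[1,1],v[0,1])),np.sqrt(12*w))
def grid(im,x0,y0,w,h,k,fn):
    a=cv2.resize(im[y0:y0+h,x0:x0+w],None,fx=k,fy=k,interpolation=cv2.INTER_CUBIC)
    for i in range(0,w,10):
        cv2.line(a,(i*k,0),(i*k,6),(0,255,255),1);cv2.putText(a,str(x0+i),(i*k,18),0,.4,(0,255,255))
    for i in range(0,h,10):
        cv2.line(a,(0,i*k),(6,i*k),(0,255,255),1);cv2.putText(a,str(y0+i),(8,i*k+5),0,.4,(0,255,255))
    cv2.imwrite(fn,a)
grid(t,252,165,64,45,12,"pics/jt.png"); grid(s,235,140,60,72,8,"pics/js.png")
for n,uv,z in(("top",(284,241),40),("top",(262,155),18),("top",(191,163),8),("top",(232,230),0)): print(uv,unproj(n,uv,z))
E
```

```text
207 195.72946859903382 201.44927536231884
blank top [528.65822133 159.85273821] 174.8882436278697 [29.91517349 67.08850846]
blank side [528.1536916  159.91518266] 176.16565809694052 [29.47892265 67.36808084]
(284, 241) [ 407.79933533 -108.00076369   40.        ]
(262, 155) [672.56548946 -44.02305572  18.        ]
(191, 163) [648.429212   176.33008379   8.        ]
(232, 230) [441.33390931  48.25779328   0.        ]
```

View pics/jt.png

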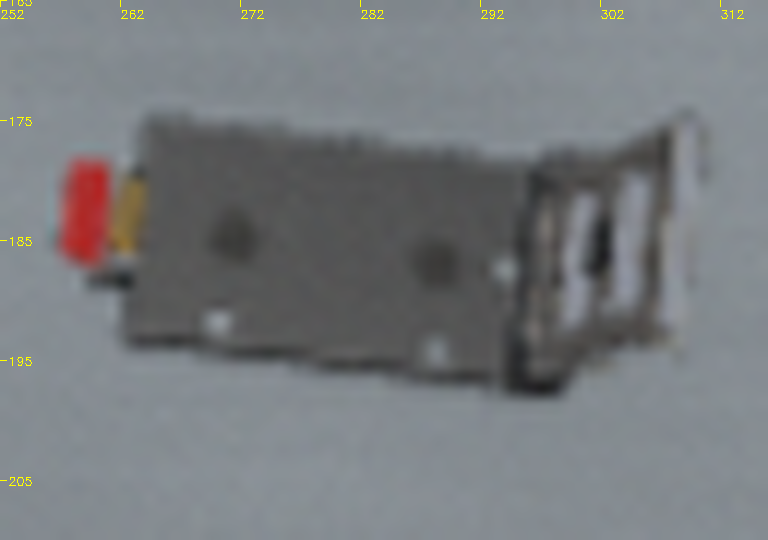

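View pics/js.png

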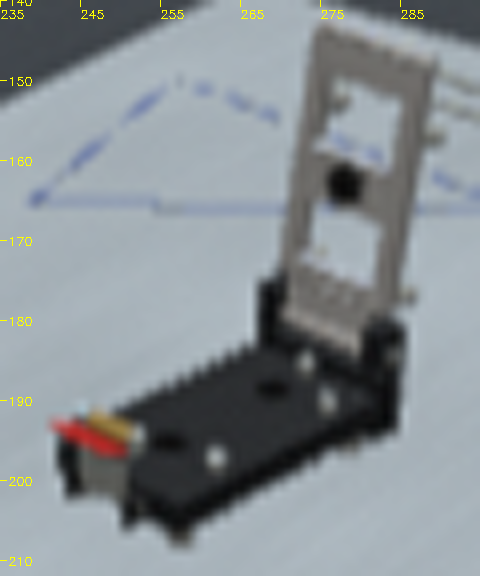

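```bash
python3 - <<'E'
from h import *
top=[((58,-29,22),(148,118)),((58,29,22),(127,336)),((34,23,28),(219,321)),((-22,23,28),(434,350)),((-37,0,28),(506,269)),((71,0,40),(86,212))]
sd=[((34,23,27),(216,457)),((-22,23,27),(328,401)),((-37,0,27),(306,363)),((71,0,40),(90,440))]
J=np.array([a for a,b in top]);uv=np.array([((b[0]+.5)/12-.5+252,(b[1]+.5)/12-.5+165) for a,b in top])
K=np.array([a for a,b in sd]);us=np.array([((b[0]+.5)/8-.5+235,(b[1]+.5)/8-.5+140) for a,b in sd])
f1=lambda p:(proj("top",T(J,*p))-uv).ravel()
f2=lambda p:(proj("side",T(K,*p))-us).ravel()
for f in(f1,f2,lambda p:np.r_[f1(p),f2(p)]):
    r=least_squares(f,[580,-80,1.45],x_scale=[10,10,.1]);print(r.x[:2],np.degrees(r.x[2]),np.round(r.fun,2))
x=r.x
for a in np.radians([90,95,100,105,110,115]):
    # leaf free edge corners, d=105, +-25, inner face (z local -3.5), outer +3.5
    q=lambda d,y,z:(-49+d*np.cos(a)-z*np.sin(a),y,34.5+d*np.sin(a)+z*np.cos(a))
    P=T([q(105,-25,-3.5),q(105,25,-3.5),q(105,-25,3.5),q(105,25,3.5)],*x)
    print(np.degrees(a),np.round(proj("side",P),1).tolist(),np.round(proj("top",P),1).tolist())
E
```

```text
[ 576.29523931 -103.61596885] 83.16142272215237 [ 0.01 -0.25 -0.43  0.18  0.02  0.23  0.32  0.01  0.01 -0.08  0.07 -0.09]
[ 575.66729043 -102.74095618] 83.07182879387722 [ 0.12  0.24 -0.01 -0.1   0.02 -0.12 -0.13 -0.06]
[ 576.15655209 -103.4617907 ] 83.08589274844662 [-0.03 -0.23 -0.49  0.2  -0.04  0.25  0.26  0.06 -0.05 -0.02  0.02 -0.08
  0.13  0.08 -0.01 -0.26  0.02 -0.27 -0.1  -0.23]
90.0 [[269.8, 144.1], [284.0, 149.4], [271.5, 143.4], [285.7, 148.7]] [[302.2, 173.7], [300.3, 191.3], [304.7, 174.0], [302.8, 191.6]]
95.0 [[272.0, 143.2], [286.2, 148.5], [273.7, 142.8], [287.9, 148.0]] [[305.5, 174.1], [303.6, 191.7], [307.9, 174.5], [306.0, 192.0]]
100.0 [[274.2, 142.7], [288.4, 147.9], [275.8, 142.4], [290.0, 147.6]] [[308.6, 174.6], [306.8, 192.2], [311.0, 174.9], [309.1, 192.5]]
105.00000000000001 [[276.3, 142.4], [290.5, 147.5], [277.9, 142.3], [292.0, 147.4]] [[311.7, 175.0], [309.9, 192.6], [314.0, 175.4], [312.2, 193.0]]
110.0 [[278.3, 142.3], [292.5, 147.5], [279.8, 142.5], [293.9, 147.6]] [[314.7, 175.6], [312.9, 193.1], [316.9, 176.0], [315.0, 193.5]]
115.0 [[280.3, 142.6], [294.4, 147.7], [281.7, 143.0], [295.7, 148.1]] [[317.5, 176.1], [315.7, 193.6], [319.6, 176.5], [317.8, 194.0]]
```

```bash
cat >> h.py <<'E'
Z=np.array([0,0,1.])
def ori(tz,ty):
    tz=np.array(tz,float);tz/=np.linalg.norm(tz);ty=np.array(ty,float);ty/=np.linalg.norm(ty)
    return R.from_matrix(np.c_[np.cross(ty,tz),ty,tz])
def down(yawdeg): # jaw direction yaw
    a=np.radians(yawdeg);return ori((0,0,-1),(np.cos(a),np.sin(a),0))
def grasp_pose(Rj,pj,g,td,sgn):
    """tool pose for grasp point g (jig frame), tool dir td (jig frame), jaw sgn*y"""
    q=Rj*ori(td,(0,sgn,0)); tz=q.as_matrix()[:,2]
    return np.array(pj)+Rj.apply(g)+19*tz, q
def standR(psi): # d1 dir
    d=np.array([np.cos(psi),np.sin(psi),0]);z=-d;x=Z
    return R.from_matrix(np.c_[x,np.cross(z,x),z])
def finR(psi):
    d=np.array([np.cos(psi),np.sin(psi),0]);z=-Z;x=-d
    return R.from_matrix(np.c_[x,np.cross(z,x),z])
E
python3 - <<'E'
from h import *
ik=lambda p,q:bot.solve_ik(p,q.as_quat())
f=lambda j:None if j is None else np.round(j,2).tolist()
for s in(85.5,265.5): print("pick",s,f(ik([528.4,159.9,60],down(s))))
for s in(173.1,-6.9): print("place",s,f(ik([576,-95,60],down(s))))
b,c=np.radians(20),np.radians(65)
Rj=R.from_euler('z',83.1,degrees=True)
t1=(-np.sin(b),0,-np.cos(b));t2=(-np.cos(c),0,np.sin(c))
for s in(1,-1): print("g1",s,f(ik(*grasp_pose(Rj,(576,-103,0),(4,0,22.8),t1,s))))
S=[(x,y) for x in(450,520,580,640) for y in(-250,-150,0,100,200,300)]
for psi in np.radians(range(0,360,30)):
  for (x,y) in S:
    res=[]
    d=np.array([np.cos(psi),np.sin(psi),0])
    pj=np.array([x,y,56.])
    for h in (0,):
      a=[ik(*grasp_pose(standR(psi),pj,(4,0,22.8),t1,s)) is not None for s in(1,-1)]
      e=[ik(*grasp_pose(standR(psi),pj,(4,0,15),t2,s)) is not None for s in(1,-1)]
      g=[ik(*grasp_pose(finR(psi),np.array([x,y,48]),(4,0,15),t2,s)) is not None for s in(1,-1)]
    k=(any(a),any(u and v for u,v in zip(e,g)))
    if all(k): print(int(round(np.degrees(psi))),x,y,a,e,g)
E
```

```text
pick 85.5 [0.65, 0.33, -0.47, -0.0, -0.78, -2.3]
pick 265.5 [0.65, 0.33, -0.47, 0.0, -0.78, 0.84]
place 173.1 [0.17, 0.37, -0.4, 0.0, -0.8, -0.29]
place -6.9 [0.17, 0.37, -0.4, 0.0, -0.8, 2.85]
g1 1 [0.33, 0.48, -0.63, 0.51, -0.68, -0.88]
g1 -1 [0.33, 0.48, -0.63, 0.51, -0.68, 2.26]
0 450 -250 [True, True] [True, True] [True, True]
0 520 -250 [True, True] [True, True] [True, True]
0 580 -250 [True, True] [True, True] [True, True]
0 640 -250 [True, True] [True, True] [True, True]
30 450 -250 [True, True] [True, True] [True, False]
30 450 -150 [True, True] [True, True] [True, True]
30 450 0 [True, True] [True, True] [True, True]
30 520 -250 [True, True] [True, True] [True, True]
30 520 -150 [True, True] [True, True] [True, True]
30 520 0 [True, True] [True, True] [True, True]
30 580 -250 [True, True] [True, True] [True, True]
30 580 -150 [True, True] [True, True] [True, True]
30 580 0 [True, True] [True, True] [True, True]
30 580 100 [True, True] [True, True] [True, True]
30 640 -250 [True, True] [True, True] [True, True]
30 640 -150 [True, True] [True, True] [True, True]
30 640 0 [Tru
[... 7147 characters left out ...]
 [True, True] [True, True] [True, True]
300 450 300 [True, True] [True, True] [True, True]
300 520 100 [True, True] [True, True] [True, True]
300 520 200 [True, True] [True, True] [True, True]
300 520 300 [True, True] [True, True] [True, True]
300 580 100 [True, True] [True, True] [True, True]
300 580 200 [True, True] [True, True] [True, True]
300 580 300 [True, True] [True, True] [True, True]
300 640 0 [True, True] [True, True] [True, True]
300 640 100 [True, True] [True, True] [True, True]
300 640 200 [True, True] [True, True] [True, True]
300 640 300 [True, True] [True, True] [True, True]
330 520 300 [True, True] [True, True] [True, True]
330 580 300 [True, True] [True, True] [True, True]
```

```bash
cat >> h.py <<'E'
def st(tag=""):
    s=bot.read_state();print(tag,"t%.1f"%s['t'],np.round(s['tcp_pos'],1),"F",np.round(s['contact_force'],1),"w%.1f"%s['width']);return s
E
python3 - <<'E'
from h import *
q=down(265.5).as_quat()
bot.move_gripper(64)
bot.move_ptp([528.4,159.9,70],q); st()
bot.line_to([528.4,159.9,15],120)
bot.line_to([528.4,159.9,3],30); st("low")
bot.move_gripper(30,force=20); st("grip")
bot.line_to([528.4,159.9,90],120); st("up")
im=bot.camera("side");cv2.imwrite("pics/s1.png",im[:,:,::-1])
E
```

```text
t3.0 [528.6 160.7  70.2] F [-1.1 -0.5 -0.3] w64.0
low t4.2 [528.4 159.8   2.9] F [-0.1  0.  -0.5] w63.6
grip t4.7 [528.4 159.9   3.1] F [-0.2 -1.   1.3] w39.8
up t5.6 [527.8 159.6  89.3] F [-0.5  0.6 -2.7] w39.2
```

View pics/s1.png

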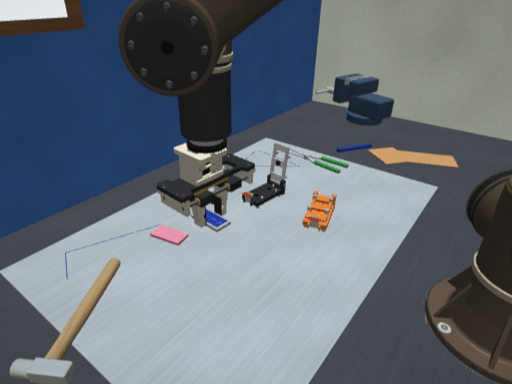

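```bash
python3 - <<'E'
from h import *
q=down(173.1).as_quat()
J=(576.2,-103.3,np.radians(83.1))
p=T((6+4,-4,0),*J)[0]; print(p)
bot.move_ptp([p[0],p[1],110],q); st()
bot.line_to([p[0],p[1],45],100); st()
bot.line_to([p[0],p[1],28],40); bot.pause(.1); s0=st()
f0=s0['contact_force'][2]
for z in np.arange(27,22,-.5):
    bot.line_to([p[0],p[1],z],10); s=bot.read_state()
    if s['contact_force'][2]-f0>2.5: break
print(z); st("down")
for n in("top","side"):
    im=bot.camera(n);cv2.imwrite(f"pics/{n}2.png",im[:,:,::-1])
t=cv2.imread("pics/top2.png");s=cv2.imread("pics/side2.png")
cv2.imwrite("pics/c2.png",cv2.resize(s[120:220,210:310],None,fx=6,fy=6,interpolation=cv2.INTER_CUBIC))
E
```

```text
[581.37239776 -93.85297394   0.        ]
 t6.7 [581.1 -93.5 109.4] F [-0.6  1.1 -2.4] w39.6
 t7.5 [581.9 -93.6  45.4] F [-0.7  0.6 -1.1] w39.2
 t8.2 [581.5 -93.9  28.1] F [ 0.1 -0.5 -2.5] w39.7
24.5
down t9.7 [581.5 -93.9  25. ] F [-2.3  0.1  5.7] w39.9
```

View pics/c2.png

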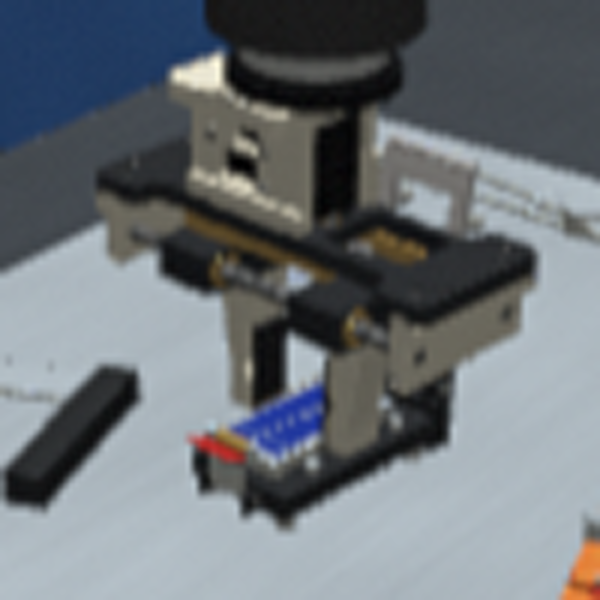

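```bash
python3 - <<'E'
from h import *
J=(576.2,-103.3,np.radians(83.1))
def P(dx,dy,z): 
    p=T((6+dx,dy,0),*J)[0];return [p[0],p[1],z]
Rz=R.from_euler('z',83.1,degrees=True)
bot.line_to(P(4,-4,25.1),10)
bot.pause(.1); st()
def show(tag):
    s=bot.read_state();f=Rz.inv().apply(s['contact_force']);print(tag,np.round(s['tcp_pos'],1),"Fjig",np.round(f,1));return f
for y in np.arange(-3,7.1,1):
    bot.line_to(P(4,y,25.1),15);show("y%.0f"%y)
for x in np.arange(3,-6.1,-1):
    bot.line_to(P(x,7,25.1),15);show("x%.0f"%x)
st()
for n in("top","side"):
    im=bot.camera(n);cv2.imwrite(f"pics/{n}3.png",im[:,:,::-1])
s=cv2.imread("pics/side3.png")
cv2.imwrite("pics/c3.png",cv2.resize(s[140:220,230:310],None,fx=7,fy=7,interpolation=cv2.INTER_CUBIC))
E
```

```text
t10.1 [581.5 -93.8  25.1] F [-1.3  0.2  0.9] w39.5
y-3 [580.6 -93.7  25.1] Fjig [ 0.6 -1.5 -0.3]
y-2 [579.4 -93.6  25.1] Fjig [-0.4 -1.3 -1. ]
y-1 [578.3 -93.5  25.1] Fjig [-0.  -0.1 -0.8]
y0 [577.2 -93.4  25.1] Fjig [-0.4  0.1 -0.7]
y1 [576.5 -93.3  25.1] Fjig [-0.3 -2.2 -1.8]
y2 [575.6 -93.1  25.1] Fjig [-0.8 -2.3 -1.6]
y3 [574.5 -93.   25.1] Fjig [ 0.5 -3.1 -2.2]
y4 [573.4 -92.9  25.1] Fjig [ 0.2 -2.4 -1.2]
y5 [572.4 -92.7  25.1] Fjig [-0.3 -1.9 -0.9]
y6 [571.4 -92.6  25.1] Fjig [-1.  -2.  -1.7]
y7 [570.3 -92.5  25.1] Fjig [ 0.6 -2.5 -2.2]
x3 [570.3 -93.5  25.1] Fjig [ 0.6 -1.2 -1.4]
x2 [570.1 -94.6  25.1] Fjig [ 0.4 -2.1 -1.4]
x1 [570.  -95.6  25.1] Fjig [ 1.1 -2.1 -1.8]
x0 [570.  -96.6  25.1] Fjig [ 1.  -1.2 -1. ]
x-1 [569.8 -97.5  25.1] Fjig [ 2.6 -1.9 -1.4]
x-2 [569.7 -98.4  25.1] Fjig [ 3.8 -0.3 -0.2]
x-3 [569.5 -99.4  25.1] Fjig [ 4.1 -0.2 -1. ]
x-4 [ 569.4 -100.5   25.1] Fjig [3.5 0.7 0.9]
x-5 [ 569.3 -101.5   25.1] Fjig [ 3.5 -0.1  0.4]
x-6 [ 569.2 -102.5   25.1] Fjig [ 4.5  0.5 -0.3]
 t15.4 [ 569.2 -102.5   25.1] F [ 0.   4.5 -0.3] w39.4
```

View pics/c3.png

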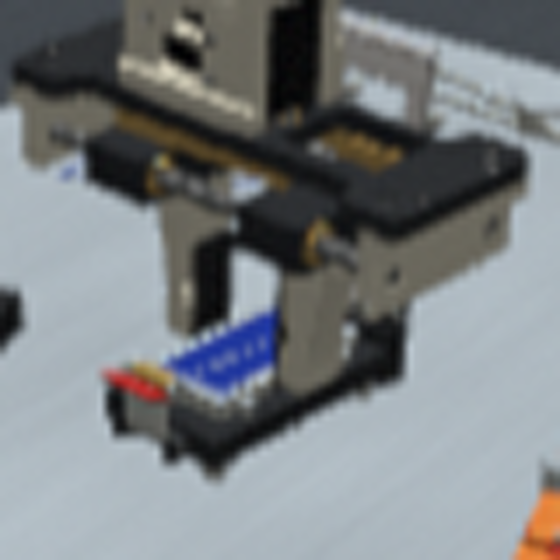

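```bash
python3 - <<'E'
from h import *
J=(576.2,-103.3,np.radians(83.1))
def P(dx,dy,z): 
    p=T((6+dx,dy,0),*J)[0];return [p[0],p[1],z]
for y in (8,9,10): bot.line_to(P(-6,y,25.1),15)
s=st(); print(R.from_euler('z',83.1,degrees=True).inv().apply(s['contact_force']).round(1))
bot.move_gripper(52); st("open")
p=s['tcp_pos']; c=P(-6,10,0)
bot.line_to([c[0],c[1],110],120)
# get out of view: towards catch side, up
c=P(60,-40,170); bot.line_to(c,250); st()
for n in("top","side"):
    im=bot.camera(n);cv2.imwrite(f"pics/{n}4.png",im[:,:,::-1])
t=cv2.imread("pics/top4.png");s=cv2.imread("pics/side4.png")
cv2.imwrite("pics/c4.png",np.hstack([cv2.resize(t[165:210,252:316],(512,360),interpolation=cv2.INTER_CUBIC),cv2.resize(s[170:215,240:295],(440//1-160,360),interpolation=cv2.INTER_CUBIC)]))
E
```

```text
t16.2 [ 566.1 -102.2   25.1] F [ 2.8 -1.4 -1.5] w39.8
[-1.1 -2.9 -1.5]
open t16.7 [ 566.1 -102.1   25.1] F [0.7 0.5 0.7] w52.0
 t18.1 [623.5 -42.1 168.9] F [ 0.1 -0.3 -0.3] w52.1
```

View pics/c4.png

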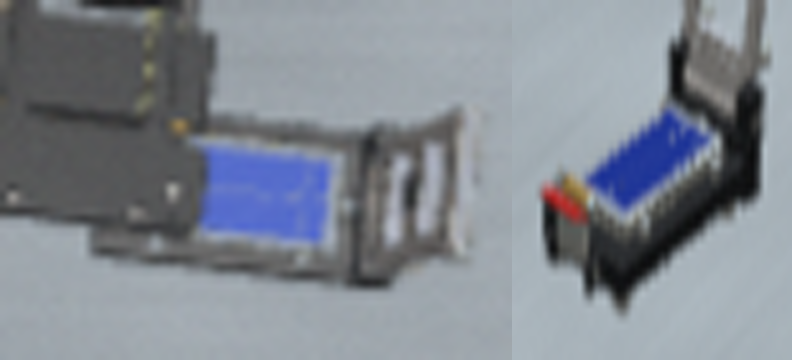

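View pics/side4.png

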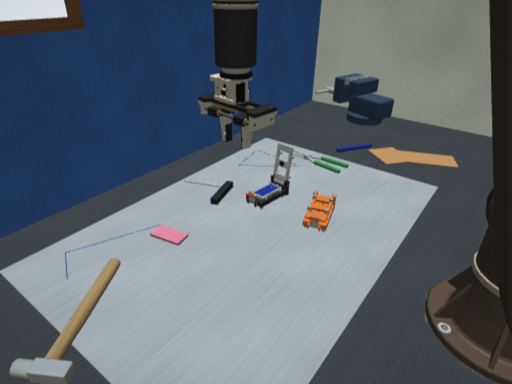

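```bash
python3 - <<'E'
from h import *
J=(565.4,-108.2,np.radians(83.1))
def P(x,y,z): 
    p=T((x,y,0),*J)[0];return [p[0],p[1],z]
bot.move_gripper(0,force=20)
bot.line_to(P(-20,-20,215),250)
bot.line_to(P(-115,0,180),250); st()
for n in("top","side"):
    im=bot.camera(n);cv2.imwrite(f"pics/{n}5.png",im[:,:,::-1])
t=cv2.imread("pics/top5.png");s=cv2.imread("pics/side5.png")
def grid(im,x0,y0,w,h,k,fn):
    a=cv2.resize(im[y0:y0+h,x0:x0+w],None,fx=k,fy=k,interpolation=cv2.INTER_CUBIC)
    cv2.imwrite(fn,a)
grid(t,252,165,64,45,12,"pics/jt5.png"); grid(s,235,140,66,72,8,"pics/js5.png")
E
```

```text
t20.4 [ 551.4 -222.4  179.1] F [-0.2  0.   0.5] w0.6
```

View pics/jt5.png

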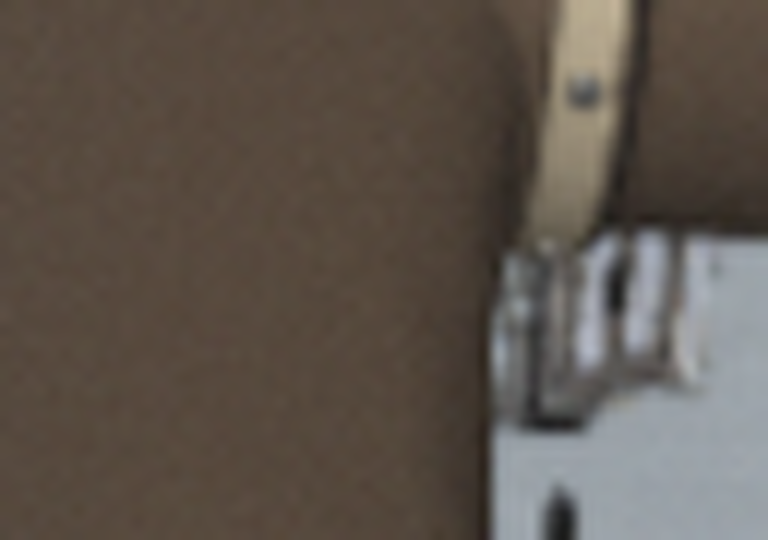

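View pics/js5.png

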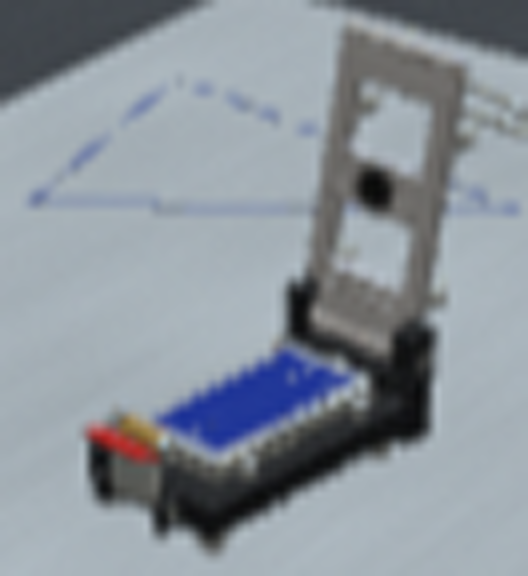

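```bash
python3 - <<'E'
from h import *
s=cv2.imread("pics/side5.png");a=cv2.resize(s[140:212,235:301],None,fx=8,fy=8,interpolation=cv2.INTER_CUBIC)
J=(565.4,-108.2,np.radians(83.1))
def dr(pts,col,closed=True):
    uv=proj("side",T(pts,*J)); z=((uv-[235,140]+.5)*8-.5)
    cv2.polylines(a,[np.round(z).astype(int)],closed,col,1)
dr([(58,-29,22),(58,29,22),(-42,29,22),(-42,-29,22)],(0,255,0))
dr([(58,29,8),(58,-29,8)],(0,255,0));dr([(-56,29,2),(-56,29,46),(-42,29,46),(-42,29,2)],(0,255,0))
dr([(46,-20,30),(46,20,30),(-34,20,30),(-34,-20,30)],(0,255,255))
dr([(46,20,22),(-34,20,22)],(0,255,255),False)
th=np.radians(98);q=lambda d,y,z:(-49+d*np.cos(th)-z*np.sin(th),y,34.5+d*np.sin(th)+z*np.cos(th))
dr([q(8,-25,-3.5),q(105,-25,-3.5),q(105,25,-3.5),q(8,25,-3.5)],(255,0,255))
cv2.imwrite("pics/ov5.png",a)
hsv=cv2.cvtColor(s,cv2.COLOR_BGR2HSV)
m=cv2.inRange(hsv,(105,120,60),(130,255,255)); m[:180]=0;m[200:]=0;m[:,:250]=0;m[:,285:]=0
ys,xs=np.nonzero(m);Q=np.array([unproj("side",(u,v),30)[:2] for u,v in zip(xs,ys)]);c=Q.mean(0)
w,v=np.linalg.eigh(np.cov((Q-c).T));print(c,np.degrees(np.arctan2(v[1,1],v[0,1])),np.sqrt(12*w),"exp nest",T((6,0,0),*J))
E
```

```text
[ 567.31477284 -101.44439879] 84.78087631025444 [29.2701151  64.89794924] exp nest [[ 566.12082103 -102.24345595    0.        ]]
```

View pics/ov5.png

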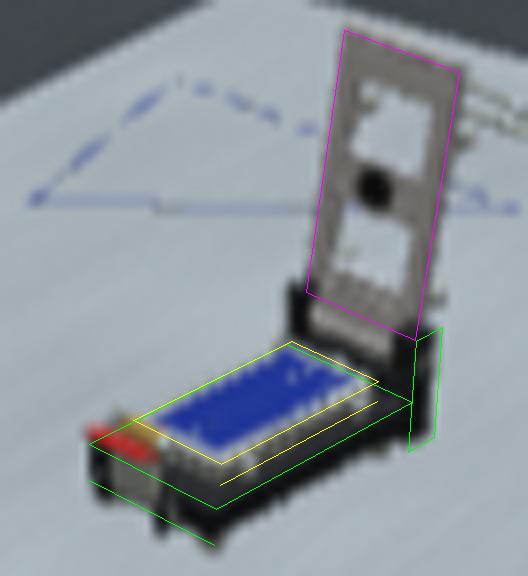

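```bash
python3 - <<'E'
from h import *
J=(566.5,-107.5,np.radians(83.1))
def P(x,y,z): 
    p=T((x,y,0),*J)[0];return [p[0],p[1],z]
Rz=R.from_euler('z',83.1,degrees=True)
def C(th,d):
    t=np.radians(th);return (-49+d*np.cos(t)-3.5*np.sin(t), 34.5+d*np.sin(t)+3.5*np.cos(t))
x,z=C(108,95); bot.line_to(P(x-9.5-8,0,z),120); st()
for th in range(105,24,-8):
    d=95 if th>60 else 99.5
    x,z=C(th,d); bot.line_to(P(x-9.5,0,z),60)
    s=bot.read_state();print(th,"Fj",np.round(Rz.inv().apply(s['contact_force']),1))
x,z=C(25,100)
bot.line_to(P(x-9.5-5,0,z+45),150); st()
im=bot.camera("side");cv2.imwrite("pics/s6.png",im[:,:,::-1])
cv2.imwrite("pics/c6.png",cv2.resize(im[140:220,230:310,::-1],None,fx=7,fy=7,interpolation=cv2.INTER_CUBIC))
E
```

```text
t21.1 [ 555.2 -205.8  124.3] F [-0.1 -0.3 -0.3] w0.7
105 Fj [0.  0.1 0.6]
97 Fj [ 0.3 -0.3  0.3]
89 Fj [-0.1 -0.2 -0.1]
81 Fj [0.4 0.1 0.3]
73 Fj [0.6 1.5 0. ]
65 Fj [ 0.6 -0.6 -0.4]
57 Fj [ 0.4 -0.5 -0.2]
49 Fj [ 0.1 -0.2  0.3]
41 Fj [-0.3 -0.5 -0.7]
33 Fj [ 0.5  0.3 -0.2]
25 Fj [-0.4 -0.  -0.1]
 t25.7 [569.9 -82.  125.7] F [ 0.3  0.4 -0.3] w0.2
```

View pics/c6.png

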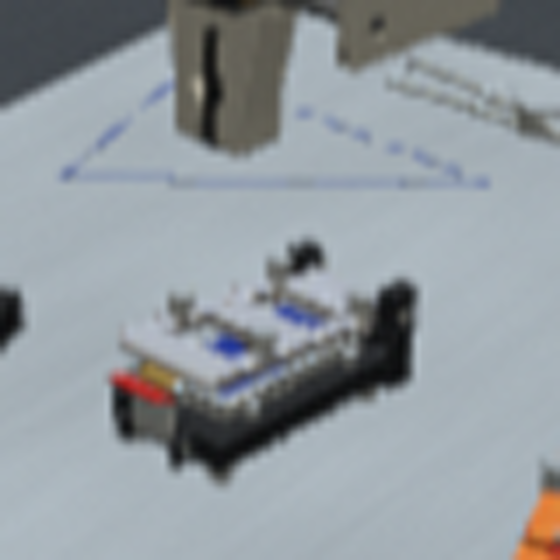

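```bash
python3 - <<'E'
from h import *
J=(566.5,-107.5,np.radians(83.1))
def P(x,y,z): 
    p=T((x,y,0),*J)[0];return [p[0],p[1],z]
Rz=R.from_euler('z',83.1,degrees=True)
a=np.radians(30)
q0=R.from_quat(bot.read_state()['eef_rot']); tyw=Rz.inv().apply(q0.as_matrix()[:,1]); print(tyw)
q=Rz*ori((-np.sin(a),0,-np.cos(a)),(0,np.sign(tyw[1]),0))
cx,cz=9.5*np.cos(a),9.5*np.sin(a)
bot.move_ptp(P(49.5-cx,0,70+cz),q.as_quat()); st()
bot.line_to(P(49.5-cx,0,52+cz),60); st()
for z in np.arange(50,35.9,-1):
    bot.line_to(P(49.5-cx,0,z+cz),20); s=bot.read_state();F=s['contact_force'];print(z,np.round(F,1),np.round(s['tcp_pos'][2]-cz,1))
    if z<39 and F[2]>9: break
    if F[2]>28: break
bot.line_to(P(49.5-cx,0,60+cz),80); st()
im=bot.camera("side");cv2.imwrite("pics/s7.png",im[:,:,::-1])
cv2.imwrite("pics/c7.png",cv2.resize(im[150:220,230:310,::-1],None,fx=7,fy=7,interpolation=cv2.INTER_CUBIC))
E
```

```text
[ 3.76176409e-04  9.99999923e-01 -1.09844487e-04]
 t26.5 [570.8 -66.2  73.6] F [-0.4  0.1  0.1] w0.3
 t26.9 [571.2 -67.2  56.6] F [ 0.2  0.4 -0.4] w0.5
50.0 [ 0.1 -0.3 -0. ] 50.1
49.0 [0.8 0.5 0.3] 49.0
48.0 [-0.   0.5  0.6] 48.1
47.0 [-0.2  1.   4.9] 47.4
46.0 [-0.6  0.9  4.9] 46.4
45.0 [-1.2  2.   4.1] 45.2
44.0 [-0.1  2.4  2.6] 43.9
43.0 [0.2 1.4 0.4] 42.7
42.0 [ 0.3 -0.9  0.3] 41.6
41.0 [-0.1  0.5 -0.4] 40.9
40.0 [-0.8  0.3 -0.3] 39.9
39.0 [-1.4 -0.5  0.6] 38.9
38.0 [-0.7 -0.6  0.7] 38.0
37.0 [0.6 1.1 5.4] 37.4
36.0 [-1.3  1.5  8.9] 36.9
 t31.1 [571.6 -66.3  65. ] F [ 0.  -0.4 -0. ] w0.5
```

View pics/c7.png

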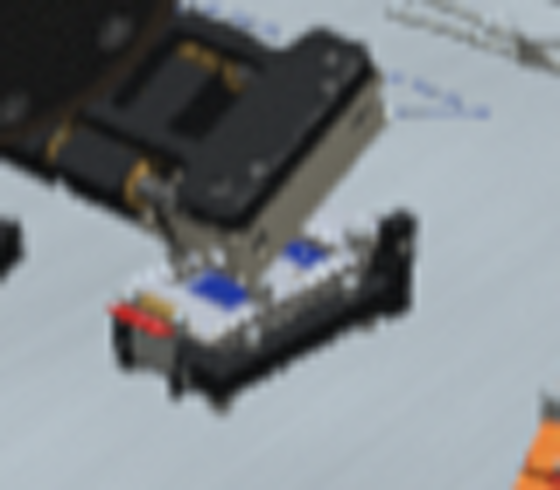

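```bash
python3 - <<'E'
from h import *
J0=np.array([566.5,-107.5,0]);Rz=R.from_euler('z',83.1,degrees=True)
b=np.radians(20);t1=(-np.sin(b),0,-np.cos(b))
p,q=grasp_pose(Rz,J0,(2,0,22.8),t1,1); tz=q.as_matrix()[:,2]
s=st()
bot.line_to(np.array(s['tcp_pos'])+[0,0,30],150)
bot.move_gripper(84)
bot.line_to(p-75*tz,200,ori=q.as_quat()); st()
bot.line_to(p-12*tz,120)
bot.line_to(p,40); st("at")
bot.move_gripper(50,force=60); st("grip")
bot.pause(.2);st()
for n in("side","top"):
    im=bot.camera(n);cv2.imwrite(f"pics/{n}8.png",im[:,:,::-1])
    if n=="side":cv2.imwrite("pics/c8.png",cv2.resize(im[130:220,220:310,::-1],None,fx=6,fy=6,interpolation=cv2.INTER_CUBIC))
E
```

```text
t31.2 [571.3 -66.5  64.7] F [-0.1 -1.4 -0.6] w0.5
 t33.2 [568.7 -87.8  75.7] F [0.3 0.5 0.3] w83.9
at t34.4 [ 565.8 -112.1    4.9] F [ 0.2 -0.5 -0.1] w83.7
grip t34.9 [ 565.7 -112.     5. ] F [-2.1  2.   2.3] w57.5
 t35.1 [ 565.7 -112.     5. ] F [-2.8  1.4  3.7] w57.6
```

View pics/c8.png

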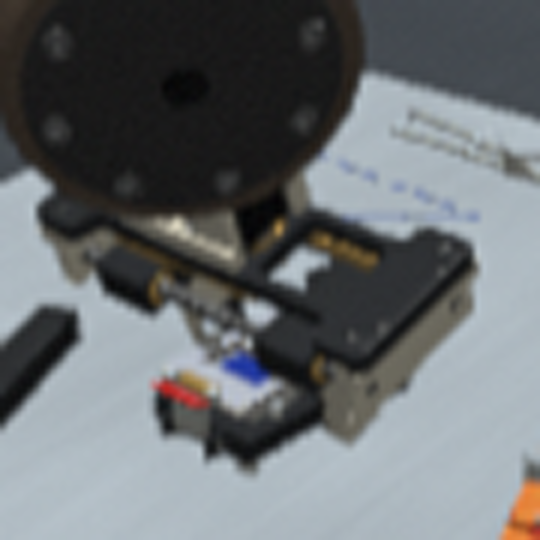

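```bash
cat >> h.py <<'E'
YAW=83.1
Rz=R.from_euler('z',YAW,degrees=True)
b=np.radians(20);t1=(-np.sin(b),0,-np.cos(b))
c=np.radians(65);t2=(-np.cos(c),0,np.sin(c))
G1=np.array([2,0,22.8])
def jigR(deg): return Rz*R.from_euler('y',-deg,degrees=True)
def tool(deg,gw,td,s=1):
    q=jigR(deg)*ori(td,(0,s,0));return np.array(gw)+19*q.as_matrix()[:,2],q.as_quat()
def go(deg,gw,td,s,dt,vmax=250):
    p,q=tool(deg,gw,td,s);d=np.linalg.norm(p-np.array(bot.read_state()['tcp_pos']))
    bot.line_to(p,max(5,min(vmax,d/dt)),ori=q)
E
python3 - <<'E'
from h import *
g0=np.array([566.5,-107.5,0])+Rz.apply(G1)
S=np.array([580,20,56.])
g1=S+jigR(90).apply(G1); print(g0,g1)
w=[(0,g0+[0,0,25]),(0,g0+[0,0,90])]
for f in(.25,.5,.75,1): w.append((90*f,(1-f)*(g0+[0,0,90])+f*(g1+[0,0,25])))
for d,g in w:
    j=bot.solve_ik(*tool(d,g,t1,1));print(d,g.round(),None if j is None else np.round(j,2))
for s in(1,-1):
  for d,g in[(90,g1),(90,g1+[0,0,60]),(135,g1+[0,0,60]),(180,g1)]:
    j=bot.solve_ik(*tool(d,g,t2,s));print(s,d,None if j is None else np.round(j,2))
E
```

```text
[ 566.74027368 -105.51448532   22.8       ] [577.26088007  -2.6348674   58.        ]
0 [ 567. -106.   48.] [ 0.32  0.43 -0.63  0.48 -0.73 -0.84]
0 [ 567. -106.  113.] [ 0.34  0.35 -0.55  0.41 -0.88 -0.75]
22.5 [569. -80. 105.] [ 0.17  0.33 -0.37 -0.05 -0.87 -0.26]
45.0 [572. -54.  98.] [-0.07  0.39 -0.19 -0.51 -1.03  0.22]
67.5 [575. -28.  90.] [-0.29  0.53 -0.07 -0.86 -1.28  0.57]
90 [577.  -3.  83.] [-0.43  0.73 -0.01 -1.11 -1.55  0.79]
1 90 [ 0.69  0.8  -0.49  0.69 -1.35 -1.37]
1 90 [ 0.7   0.71 -0.47  0.68 -1.43 -1.31]
1 135 [ 0.5   0.37 -0.47  0.34 -0.96 -0.85]
1 180 [ 0.02  0.43 -0.23 -0.55 -0.93  0.2 ]
-1 90 [ 0.69  0.8  -0.49  0.69 -1.35  1.77]
-1 90 [ 0.7   0.71 -0.47  0.68 -1.43  1.83]
-1 135 [ 0.5   0.37 -0.47  0.34 -0.96  2.29]
-1 180 [ 0.02  0.43 -0.23 -0.55 -0.93 -2.94]
```

```bash
python3 - <<'E'
from h import *
g0=np.array([566.5,-107.5,0])+Rz.apply(G1)
S=np.array([580,20,56.]); g1=S+jigR(90).apply(G1)
go(0,g0+[0,0,25],t1,1,.5); st("lift")
go(0,g0+[0,0,90],t1,1,.6)
for f in(.25,.5,.75,1): go(90*f,(1-f)*(g0+[0,0,90])+f*(g1+[0,0,25]),t1,1,.65)
bot.pause(.1);st("rot")
for n in("side","top"):
    im=bot.camera(n);cv2.imwrite(f"pics/{n}9.png",im[:,:,::-1])
E
```

```text
lift t35.9 [ 565.9 -111.9   30. ] F [-0.7 -0.9 -7.2] w57.4
rot t39.9 [580.   15.3  77.6] F [-0.2 -0.7 -7. ] w57.5
```

View pics/side9.png

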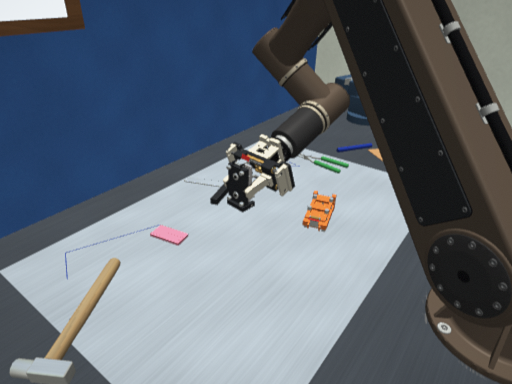

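```bash
python3 - <<'E'
from h import *
s=cv2.imread("pics/side9.png");x0,y0,k=200,125,7
a=cv2.resize(s[y0:y0+90,x0:x0+110],None,fx=k,fy=k,interpolation=cv2.INTER_CUBIC)
O=np.array([580,20,56+25.]);Rj=jigR(90)
def dr(pts,col):
    uv=proj("side",O+Rj.apply(np.array(pts,float)));cv2.polylines(a,[np.round((uv-[x0,y0]+.5)*k-.5).astype(int)],True,col,1)
dr([(58,-29,8),(58,29,8),(-42,29,8),(-42,-29,8)],(0,255,0))
dr([(-56,-29,2),(-56,29,2),(-42,29,2),(-42,-29,2)],(0,255,0))
cv2.imwrite("pics/c9.png",a)
E
```

```text
(no output)
```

View pics/c9.png

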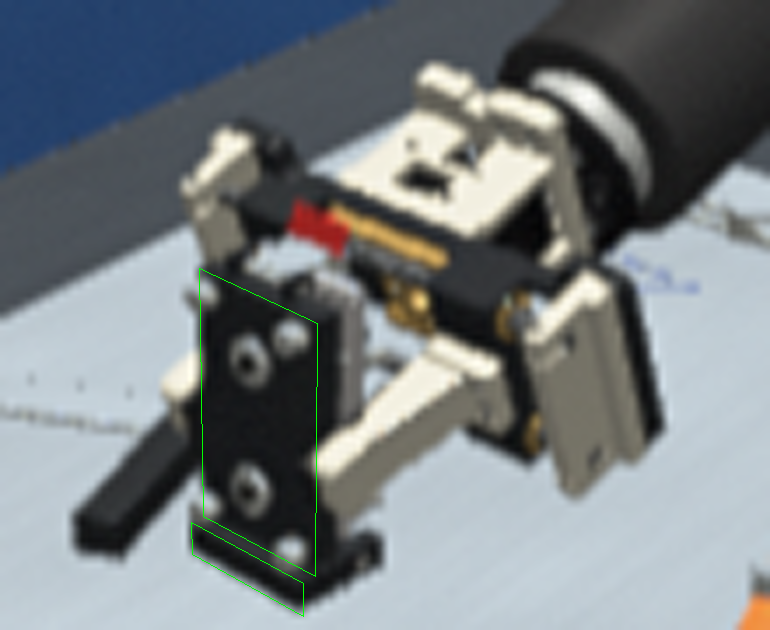

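```bash
python3 - <<'E'
from h import *
S=np.array([580,20,56.]); g1=S+jigR(90).apply(G1)
go(90,g1+[0,0,6],t1,1,.4); f0=bot.read_state()['contact_force'][2]
for h in np.arange(5,-5,-.8):
    p,q=tool(90,g1+[0,0,h],t1,1); bot.line_to(p,15,ori=q); s=bot.read_state()
    if s['contact_force'][2]-f0>4.5: break
st("touch %.1f"%h); print(bot.read_state()['moment'].round(2))
bot.move_gripper(84); st("open")
tz=R.from_quat(tool(90,g1,t1,1)[1]).as_matrix()[:,2]
p=np.array(bot.read_state()['tcp_pos'])
bot.line_to(p-90*tz,180); st()
for n in("side","top"):
    im=bot.camera(n);cv2.imwrite(f"pics/{n}10.png",im[:,:,::-1])
E
```

```text
touch 0.2 t42.3 [579.4  15.2  52.3] F [ 0.1 -0.4 -1.2] w57.6
[-3.76  0.51  0.06]
open t43.0 [579.4  15.1  51.7] F [-0.1 -0.4  0.3] w83.8
 t43.6 [569.3 -68.5  82.5] F [0.3 0.1 0.5] w84.1
```

```bash
python3 - <<'E'
from h import *
k=7
outs=[]
for n,x0,y0 in(("side",215,140),("top",215,150)):
    s=cv2.imread(f"pics/{n}10.png")
    a=cv2.resize(s[y0:y0+75,x0:x0+55],None,fx=k,fy=k,interpolation=cv2.INTER_CUBIC)
    O=np.array([580,20,56.]);Rj=jigR(90)
    def dr(pts,col):
        uv=proj(n,O+Rj.apply(np.array(pts,float)));cv2.polylines(a,[np.round((uv-[x0,y0]+.5)*k-.5).astype(int)],True,col,1)
    dr([(58,-29,8),(58,29,8),(-42,29,8),(-42,-29,8)],(0,255,0))
    dr([(-56,-29,2),(-56,29,2),(-42,29,2),(-42,-29,2)],(0,255,0))
    dr([(58,-29,8),(58,29,8),(58,29,22),(58,-29,22)],(0,255,255))
    outs.append(a)
cv2.imwrite("pics/c10.png",np.hstack(outs))
E
```

```text
(no output)
```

View pics/c10.png

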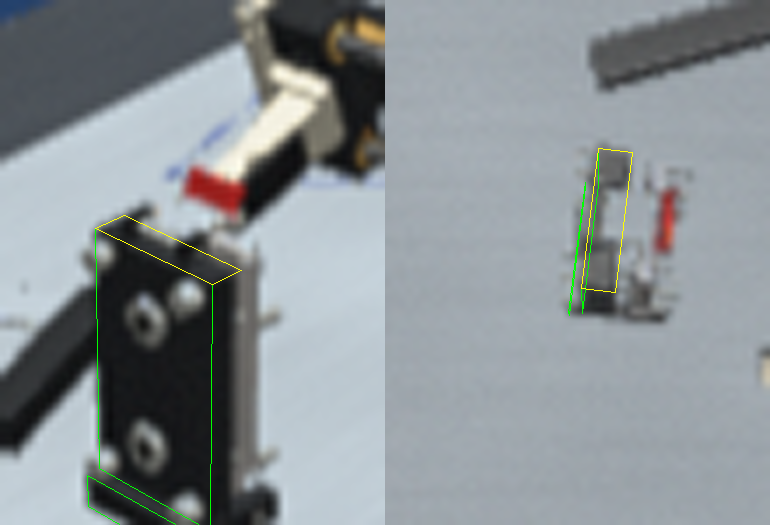

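```bash
python3 - <<'E'
from h import *
S=np.array([579.5,20,56.]); G2=np.array([2,0,15]); g2=S+jigR(90).apply(G2)
p,q=tool(90,g2,t2,1); tz=R.from_quat(q).as_matrix()[:,2]; print(p,tz)
s=bot.read_state();bot.line_to(np.array(s['tcp_pos'])+[0,-40,140],350)
qd=down(173.1 if Rz.apply([0,1,0])[0]<0 else -6.9).as_quat()
print(np.round(bot.solve_ik([575,60,270],qd),2))
bot.move_ptp([575,60,270],qd); st()
bot.move_ptp(p-130*tz,q); st()
bot.line_to(p-20*tz,200)
bot.line_to(p,60); st("at")
bot.move_gripper(50,force=60); st("grip")
im=bot.camera("side");cv2.imwrite("pics/s11.png",im[:,:,::-1])
E
```

```text
[575.62920932 -11.98649061  49.97025303] [-0.10888095 -0.89974371 -0.42261826]
[ 0.44  0.17 -0.14  0.   -1.26 -0.56]
 t45.5 [574.   59.6 268.1] F [-0.1 -0.  -0.1] w84.2
 t46.3 [589.4 103.6 102.6] F [0.3 0.4 0.3] w83.8
at t47.5 [575.5 -12.1  49.9] F [0.2 1.3 0.2] w84.0
grip t48.0 [575.9 -11.8  50.1] F [ 2.  -0.3  0.1] w57.6
```

View pics/s11.png

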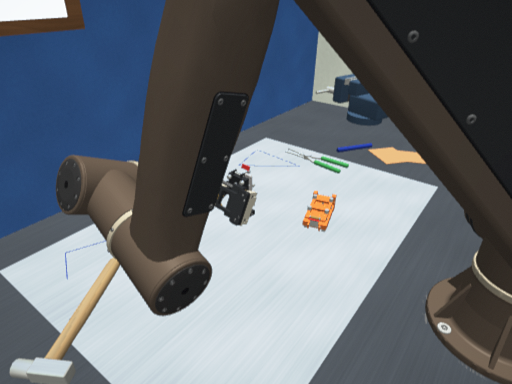

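```bash
python3 - <<'E'
from h import *
S=np.array([579.5,20,56.]); G2=np.array([2,0,15]); g2=S+jigR(90).apply(G2)
gf=np.array([560,10,33.])
go(90,g2+[0,0,20],t2,1,.5); st("lift")
go(90,g2+[0,0,60],t2,1,.4)
for f in(.25,.5,.75,1): go(90+90*f,(1-f)*(g2+[0,0,60])+f*(gf+[0,0,25]),t2,1,.65)
bot.pause(.1);st("rot")
for n in("side","top"):
    im=bot.camera(n);cv2.imwrite(f"pics/{n}12.png",im[:,:,::-1])
im=cv2.imread("pics/side12.png");x0,y0,k=205,140,7
a=cv2.resize(im[y0:y0+80,x0:x0+105],None,fx=k,fy=k,interpolation=cv2.INTER_CUBIC)
O=gf+[0,0,25]-jigR(180).apply(G2);Rj=jigR(180)
def dr(pts,col):
    uv=proj("side",O+Rj.apply(np.array(pts,float)));cv2.polylines(a,[np.round((uv-[x0,y0]+.5)*k-.5).astype(int)],True,col,1)
dr([(58,-29,8),(58,29,8),(-42,29,8),(-42,-29,8)],(0,255,0))
dr([(-56,-29,2),(-56,29,2),(-56,29,46),(-56,-29,46)],(0,255,0))
cv2.imwrite("pics/c12.png",a)
E
```

```text
lift t48.7 [575.6 -12.   69.9] F [-0.6  0.  -7.7] w57.5
rot t52.6 [560.8  18.7  40.9] F [ 0.4 -0.7 -7.1] w57.6
```

View pics/c12.png

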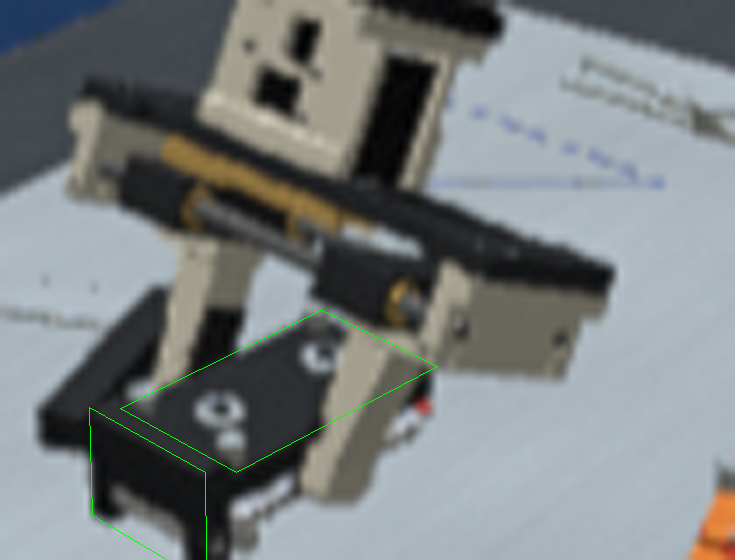

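```bash
python3 - <<'E'
from h import *
gf=np.array([560,10,33.])
go(180,gf+[0,0,5],t2,1,.6); f0=bot.read_state()['contact_force'][2]
for h in np.arange(4,-4,-.8):
    p,q=tool(180,gf+[0,0,h],t2,1); bot.line_to(p,12,ori=q); s=bot.read_state()
    if s['contact_force'][2]-f0>4.5: break
st("touch %.1f"%h)
bot.move_gripper(84); s=st("open")
tz=R.from_quat(q).as_matrix()[:,2]
bot.line_to(np.array(s['tcp_pos'])-95*tz,150)
bot.line_to(np.array(bot.read_state()['tcp_pos'])+[-60,-90,120],300); st()
for n in("side","top"):
    im=bot.camera(n);cv2.imwrite(f"pics/{n}13.png",im[:,:,::-1])
k=7;outs=[]
for n,x0,y0 in(("side",205,150),("top",215,160)):
    im=cv2.imread(f"pics/{n}13.png")
    a=cv2.resize(im[y0:y0+75,x0:x0+57],None,fx=k,fy=k,interpolation=cv2.INTER_CUBIC);outs.append(a)
cv2.imwrite("pics/c13.png",np.hstack(outs))
E
```

```text
touch -0.8 t55.2 [561.1  17.9  15.8] F [-2.7 -1.6  4.7] w57.2
open t55.9 [561.   18.   14.9] F [-0.2 -0.2  0.2] w83.4
 t57.3 [ 495.4 -111.3  219.8] F [-1.1  0.6 -0.7] w84.0
```

View pics/c13.png

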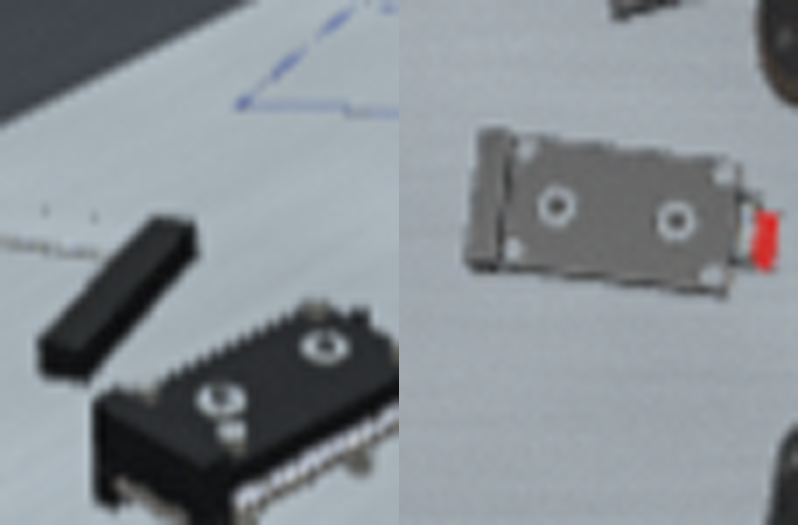

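View pics/side13.png

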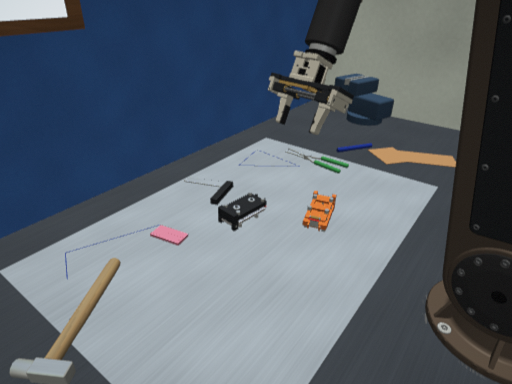

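```bash
python3 - <<'E'
from h import *
im=cv2.imread("pics/side13.png");x0,y0,k=210,185,10
a=cv2.resize(im[y0:y0+50,x0:x0+65],None,fx=k,fy=k,interpolation=cv2.INTER_CUBIC)
O=np.array([561,10.5,33.])-jigR(180).apply([2,0,15]);Rj=jigR(180)
def dr(pts,col):
    uv=proj("side",O+Rj.apply(np.array(pts,float)));cv2.polylines(a,[np.round((uv-[x0,y0]+.5)*k-.5).astype(int)],True,col,1)
dr([(58,-29,8),(58,29,8),(-42,29,8),(-42,-29,8)],(0,255,0))
dr([(-40,-25,31),(56,-25,31),(56,-25,38),(-40,-25,38)],(255,0,255))
cv2.imwrite("pics/c14.png",a)
E
```

```text
(no output)
```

View pics/c14.png

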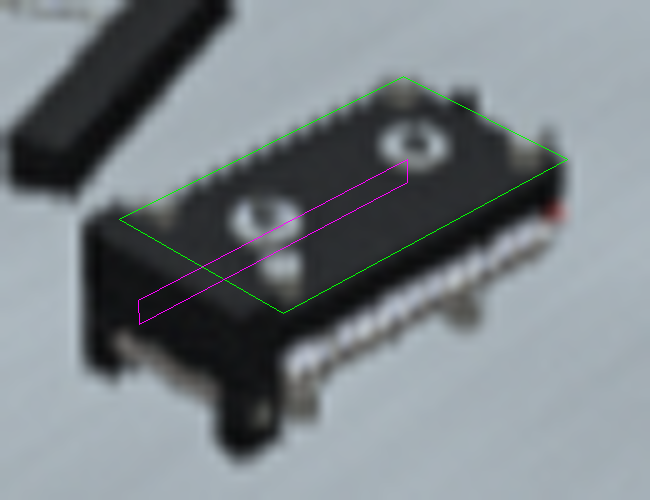

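Plate and leaf lie parallel, with the leaf shut and the jig level at the predicted height, so I hand in.

```bash
python3 - <<'E'
from h import *
bot.pause(.3); bot.close_job(); st()
E
```

```text
the job is handed in; nothing more can be done
the job is handed in; nothing more can be done
```

I handed the job in at about 57.7 s of the 72 s allowed. The jig stands upside down on the leaf's feet near (560, 10) mm, with the bushes up and the robot clear of it; no verdict was reported.

- **Loading:** I gripped the blue steel blank across its width and laid it on the plate. I then slid it against the side pins and the end pin; the force rose at each contact and the jig moved along with the push.
- **Shutting the leaf:** I pushed it over from behind, let it rest on the catch, then pressed. The force peaked at about 5 N, dropped to zero, then rose firmly again at the shut height, and the picture showed the leaf level under the roller. That peak is below the roughly 8 N you gave for the snap, but I sampled only between 1 mm steps.
- **Turning over:** I carried the jig round 90° onto its hinge end, regripped it from the other side, and carried it the other 90° down onto the leaf's feet.

**Last checks:**
- The final pictures show the jig level within a couple of millimetres of the projected model, with the leaf parallel to the plate.
- In those pictures the hammer, snips, square and orange jig look unmoved; I did not measure their positions.
- After loading, the side camera put the blank about 1.4 mm from the robot's own estimate, within the calibration error.
- After shutting the leaf I could not see directly whether the blank stayed against the pins, so that rests on the forces and the leaf staying caught.

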